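# Make up a trio and a duo tray of small cheeses

## Task

Make up the two tasting trays from the ripened stock on the table: the drum, the pyramid and the brick cheese go in the three-compartment tray, the tall cylinder and the square slab in the two-compartment tray, each alone in the middle of its own compartment (any compartment of that tray), upright and flat on the tray's floor. Set the cheeses down without dropping them, and leave the dome, the ring and the flat disc cheese where they are.

Things in the scene. Friction and masses are not known exactly. Their poses are not given: they have to be found in the camera images.
- drum: low round drum-shaped cheese, pale rind, 58 mm in diameter, 40 mm high, about 0.11 kg. Origin: centre of the underside, z up.
- pyramid: truncated four-sided pyramid cheese, pale rind, base 66 x 66 mm, flat top 46 x 46 mm, 56 mm high, sides leaning in about 10 degrees, about 0.18 kg. Origin: centre of the underside, z up. x and y are square to its base edges.
- brick: oblong brick-shaped cheese, pale rind, 92 mm long (its x) by 44 mm wide (its y), 46 mm high, about 0.19 kg. Origin: centre of the underside, z up. It fits a compartment only with its length across the tray (along tray x).
- tower: tall upright cylinder cheese, pale rind, 52 mm in diameter, 75 mm high, about 0.16 kg. Origin: centre of the underside, z up.
- square: flat square slab of cheese, pale rind, 60 x 60 mm, 34 mm high, about 0.12 kg. Origin: centre of the underside, z up. x and y are square to its sides; it fits a compartment only turned about square with the tray.
- dome: dome-shaped cheese with rounded top, 66 mm in diameter, 46 mm high. Not in the order: stays where it is. Origin: centre of the underside, z up.
- hoop: ring-shaped cheese with a 26 mm hole through it, 76 mm in diameter, 30 mm high. Not in the order: stays where it is. Origin: centre of the underside, z up.
- disc: flat round disc cheese, 80 mm in diameter, 24 mm high. Not in the order: stays where it is. Origin: centre of the underside, z up.
- tray_three: shallow pale poplar tray, three equal compartments in a row, fixed. Outside 132 mm (x, across) by 276 mm (y, along the row); floor 5 mm, walls 6 mm thick, 20 mm high, dividers 6 mm, 18 mm high. Compartments 120 (x) by 84 mm (y) inside, centres at tray x = 0, y = -90, 0 and +90 mm. Origin: centre of the underside. Its y is within 0.12 rad of world y.
- tray_two: shallow pale poplar tray, two equal compartments in a row, fixed. Outside 132 mm (x, across) by 186 mm (y, along the row); floor 5 mm, walls 6 mm thick, 20 mm high, dividers 6 mm, 18 mm high. Compartments 120 (x) by 84 mm (y) inside, centres at tray x = 0, y = -45 and +45 mm. Origin: centre of the underside. Its y is within 0.12 rad of world y.
Not all that is in view belongs to the job. Leave any orange look-alike of the tray_two alone.

How it is judged:
By the outcome, as a careful person would: the job done as asked, in the order asked, and still so for the second after the job is handed in, with the robot touching nothing.
It also fails if it takes over 128 s, if anything falls off the work surface, if the arm or the gripper's body presses on something with over 40 N, if the wrist force passes 120 N, or if a joint passes its speed limit or range.

## Robot

A 7-joint arm with a two-finger parallel gripper is mounted at the origin on the work surface. World frame = base frame: x ahead of the robot, y to its left, z up, the work surface at z = 0. Lengths are in m, angles in rad, forces in N, time in s.
With the tool pointing down it reaches from about 0.4 to 0.875 m from the base axis. Payload 19.3 kg.
Tool frame: the origin (TCP) lies at the very end of the fingers, on their centre line; the grasp point (between the pads) lies 19 mm behind it (tcp_to_grasp is the distance from the TCP to the grasp point, in m); z points along the fingers, y is the line along which they close (so a half turn about z gives the same grasp; the last joint's range is limited). The gripper opens to 85 mm and grips with 20 to 120 N. Pads are 22 mm wide; open, the fingers measure 114 mm over their backs; the gripper's body (76 mm by 85 mm) begins 54 mm behind the grasp point. The pads swing forward as they close: fully open they stand 13 mm farther back than shut.
Start: joints at [1.142, 0.521, -0.036, 1.599, 0.021, 1.021, -0.113], TCP at [0.219, -0.585, 0.231] pointing down, gripper open.
Joint ranges: [-2.91, 2.91], [-0.3, 2.13], [-1.5, 1.42], [0.17, 2.43], [-1.26, 4.41], [0.16, 1.93], [-2.52, 2.52]. Speed limits (rad/s): [1.89, 1.89, 2.39, 2.39, 3.01, 3.01, 3.01].

## Interface

Orientations are given as a rotation vector (axis times angle).
In Python, from cell import movep, servo_line, goto_joints, move_gripper, hold, inverse_kinematics, read_state, camera, PlanningError, hand_in, tcp_to_grasp gives the robot as it stands. Calls block until the motion is done:
- movep(position, orientation): joint-space move of the TCP to a pose.
- servo_line(position, rot=None, rate=0.15, force_limit=None): straight line of the TCP; rot=None keeps the orientation; rate is the mean speed in m/s. With force_limit (N) it stops when the force on the tool has changed by that much, and returns True; else False.
- goto_joints(angles): joint-space move.
- move_gripper(opening, force=None): finger opening in m; force is the grip in N (None keeps the last); returns when the fingers have stopped.
- hold(seconds).
- inverse_kinematics(position, orientation): joint angles nearest the present ones, or None.
- read_state(): the state.
- camera(name): name is "side" or "top" or "wrist"; returns a dict with "frame" (400x640x3 uint8, red, green, blue), "K" (3x3 intrinsics, pixels), "cam_to_world" (4x4, takes a point from camera to world coordinates); the wrist camera has in their place "hand_eye" (4x4, takes a point from camera to tool coordinates, whose origin is the TCP and whose axes are the flange's). Camera axes: x right, y down, z forward; pixel columns grow to the right and rows downward; lengths in m; the calibration is good to about 2 mm. A picture is of the moment at which its call begins: read the wrist's pose just before it. There is no depth.
A pose or a line that the arm cannot do raises PlanningError and nothing moves.
- hand_in(): hands the job in; it is judged then, once.
The state is a dict: "clock": time; "joints": joint angles; "joint_vel": joint speeds; "joint_torque": joint torques, N m; "tool_pos": TCP position; "orientation": TCP orientation; "force": force on the tool from outside, world axes, zero at the start; "ft_torque": the same for the moment, N m; "opening": finger opening in m; "grasp_force": force on a finger pad.
Only numpy, scipy, OpenCV 4.12 (cv2) and the standard library are available. Lean on these libraries where they do the work, as an engineer would, in place of code of your own. Each camera call takes 0.05 s, during which the arm holds its last target. There are 200 camera calls.

## Working session

There is one attempt and no reset: what is moved stays moved. The work goes in short steps, each a Python script; the robot and the scene stay as the last script left them, time stands still between calls to the robot, and variables do not carry over. Pictures are saved under pics/ and viewed, at most 14 in all, crops included, and the job is handed in when it is done.

```bash
mkdir -p pics; ls; python3 - <<'E'
from cell import *
import cv2,numpy as np
for n in("top","side"):
    c=camera(n); cv2.imwrite(f"pics/{n}0.png",c["frame"][:,:,::-1]); print(n,c["K"].tolist(),np.round(c["cam_to_world"],3).tolist())
s=read_state(); print(s["clock"],s["tool_pos"],s["orientation"],s["opening"],tcp_to_grasp)
E
```

```text
pics
top [[465.1933676692234, 0.0, 322.1836246403463], [0.0, 465.1933676692234, 198.24861121878143], [0.0, 0.0, 1.0]] [[0.006, -0.998, 0.056, 0.367], [-1.0, -0.004, 0.029, -0.015], [-0.029, -0.056, -0.998, 1.133], [0.0, 0.0, 0.0, 1.0]]
side [[395.0698441146643, 0.0, 321.7478019832796], [0.0, 395.0698441146643, 207.2538252951462], [0.0, 0.0, 1.0]] [[-0.867, -0.271, 0.418, -0.039], [-0.498, 0.462, -0.734, 0.864], [0.006, -0.845, -0.535, 0.642], [0.0, 0.0, 0.0, 1.0]]
0.1 [ 0.21936179 -0.58493756  0.23079282] [-3.09021869e+00 -5.60432793e-01  3.64572737e-04] 0.08508031626571355 0.0187
```

View pics/top0.png

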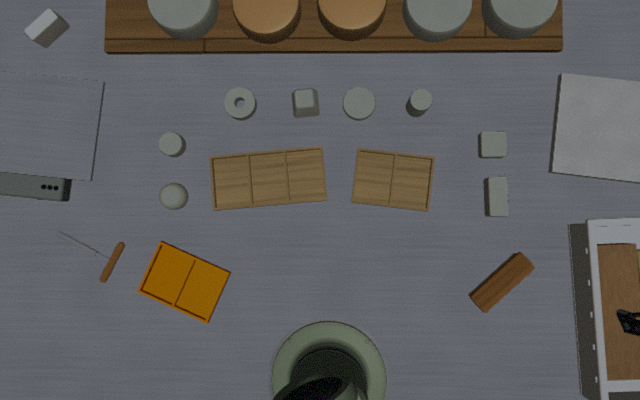

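View pics/side0.png

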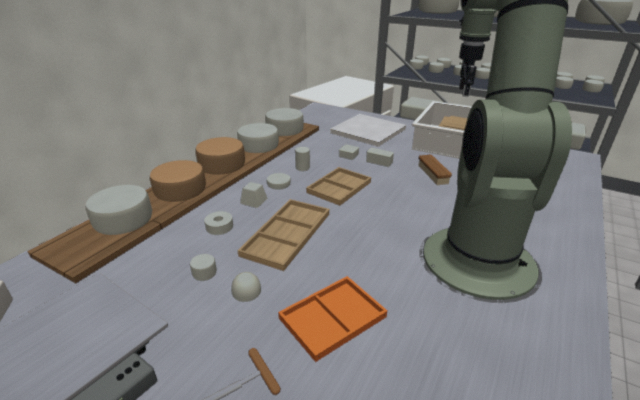

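Top view candidates:
- **Pale cheeses:** hoop (240,102), pyramid (305,102), disc (359,102), tower (420,101), drum (171,144), dome (173,195), square (493,144), brick (497,196).
- **Not stock:** a loose white block at (45,27) and the big wheels on the shelf board.
- **Trays:** three-tray (268,178), two-tray (394,179), and the orange decoy (185,281).

Next I'll check these choices in a close crop with a segmentation overlay.

```bash
python3 - <<'E'
import cv2,numpy as np
im=cv2.imread("pics/top0.png"); 
for n,(u,v) in dict(table=(320,230),drum=(171,142),pyrtop=(305,97),pyrside=(305,111),tower=(420,97),towside=(415,106),sq=(493,142),brick=(500,196),bside=(488,196),dome=(173,190),tray=(230,180)).items(): print(n,im[v,u])
d=im[:,:,0].astype(int)-im[:,:,2]
m=(d<2).astype(np.uint8)*255
c=np.vstack([im[80:225,145:525],cv2.cvtColor(m,cv2.COLOR_GRAY2BGR)[80:225,145:525]])
cv2.imwrite("pics/crop.png",cv2.resize(c,None,fx=2,fy=2,interpolation=cv2.INTER_CUBIC))
E
```

```text
table [102  96  94]
drum [111 117 110]
pyrtop [110 114 112]
pyrside [74 78 78]
tower [112 119 110]
towside [115 122 115]
sq [114 116 114]
brick [111 114 111]
bside [48 53 51]
dome [107 116 109]
tray [ 62  90 111]
```

View pics/crop.png

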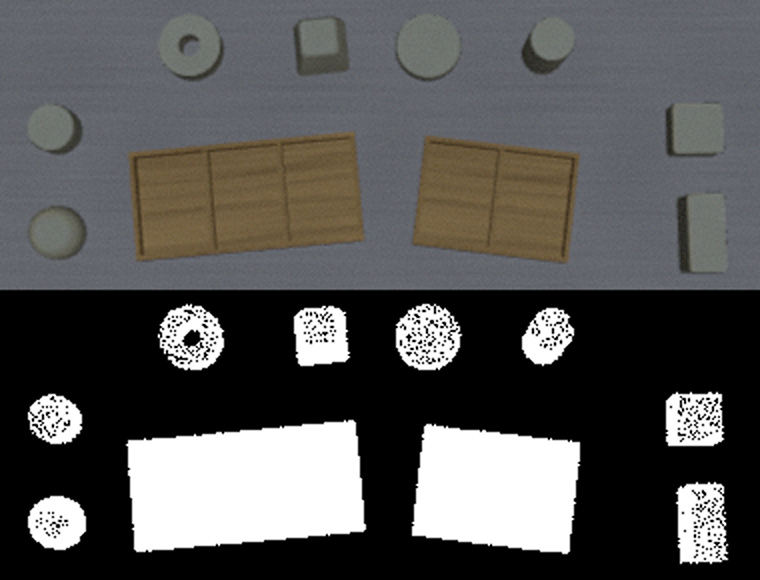

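The crop confirms the choice. In full-frame pixels, the drum is at (171,144), pyramid at (305,102), tower at (420,101), square at (493,144) and brick at (497,196). The trays at (268,178) and (394,179) are pale wood. Now I'll turn these into positions.

```bash
cat > h.py <<'E'
import cv2,numpy as np
from cell import *
from scipy.spatial.transform import Rotation as R
H=dict(drum=.040,pyramid=.056,brick=.046,tower=.075,square=.034)
def cast(uv,K,T,z):
    d=(T[:3,:3]@np.linalg.inv(K)@np.c_[uv,np.ones(len(uv))].T).T
    return (T[:3,3]+d*((z-T[2,3])/d[:,2])[:,None])[:,:2]
def rect(p):
    (c,s,a)=cv2.minAreaRect(p.astype(np.float32)*1000)
    return np.array(c)/1000,np.array(s),a
def down(closing):  # tool z down, tool y along angle `closing` in world
    y=np.array([np.cos(closing),np.sin(closing),0]); z=np.array([0,0,-1.]); 
    return R.from_matrix(np.c_[np.cross(y,z),y,z])
def blobs(im,lit=None):
    b=cv2.GaussianBlur(im,(3,3),0).astype(int)
    m=(b[:,:,2]-b[:,:,0]<3)
    if lit: m&=b[:,:,1]>lit
    m=cv2.morphologyEx(m.astype(np.uint8),cv2.MORPH_OPEN,np.ones((3,3)))
    return [c for c in cv2.findContours(m,cv2.RETR_EXTERNAL,cv2.CHAIN_APPROX_NONE)[0] if cv2.contourArea(c)>100]
def at(cs,uv): return min(cs,key=lambda c:abs(cv2.pointPolygonTest(c,uv,True)) if cv2.pointPolygonTest(c,uv,False)<0 else -1)[:,0,:].astype(float)
E
cat > loc.py <<'E'
from h import *
c=camera("top"); K,T=c["K"],c["cam_to_world"]; im=c["frame"]
px=dict(drum=(171,142),pyramid=(305,97),brick=(500,196),tower=(421,97),square=(494,143))
lit,full=blobs(im,104),blobs(im)
for n,p in px.items():
    q=cast(at(lit,p),K,T,H[n]); ce,s,a=rect(q); print(n,ce.round(4),s.round(1),round(a,1), cv2.minEnclosingCircle(q.astype(np.float32))[0])
b=im.astype(int); m=((b[:,:,0]-b[:,:,2])>18).astype(np.uint8)
cs=[k for k in cv2.findContours(m,cv2.RETR_EXTERNAL,cv2.CHAIN_APPROX_NONE)[0] if cv2.contourArea(k)>100]
for n,p in dict(three=(268,178),two=(394,179)).items():
    print(n,*rect(cast(at(cs,p),K,T,.02)))
E
python3 loc.py
```

```text
drum [0.5607 0.3814] [50.9 48.3] 1.3 (0.559751033782959, 0.3821971118450165)
pyramid [0.6637 0.0613] [38.3 40. ] 0.4 (0.6634958982467651, 0.060536500066518784)
brick [ 0.4367 -0.3918] [91.1 39.9] 1.7 (0.43593838810920715, -0.3918750584125519)
tower [ 0.6568 -0.2097] [45.6 44.2] 89.9 (0.6565418839454651, -0.2104680836200714)
square [ 0.5611 -0.3866] [53.7 57.2] 89.3 (0.5610430240631104, -0.38729777932167053)
three [0.47906702 0.14958005] [132.49411011 275.69747925] 5.412309169769287
two [ 0.47669922 -0.15159813] [186.16467285 132.14698792] 83.35909271240234
```

```bash
cat >> h.py <<'E'
def go(xy,z,closing):
    """joint-space move, choosing the half turn with the smaller joint motion"""
    q0=np.array(read_state()["joints"]); best=None
    for k in(0,np.pi):
        r=down(closing+k).as_rotvec(); q=inverse_kinematics([*xy,z],r)
        if q is not None and (best is None or abs(np.array(q)-q0).max()<best[0]): best=(abs(np.array(q)-q0).max(),r)
    movep([*xy,z],best[1])
def wrist(name):
    s=read_state(); c=camera("wrist"); T=np.eye(4); T[:3,:3]=R.from_rotvec(s["orientation"]).as_matrix(); T[:3,3]=s["tool_pos"]
    cv2.imwrite(f"pics/{name}.png",c["frame"][:,:,::-1]); return c["frame"],c["K"],T@c["hand_eye"]
E
python3 - <<'E'
from h import *
go((.560,.382),.17,np.radians(0))
f,K,T=wrist("w_drum"); s=read_state(); print(s["clock"],s["tool_pos"],s["joints"]); print(K,T.round(3))
E
```

```text
3.775 [0.56038977 0.38146796 0.1700055 ] [-0.10323455  0.88136681 -1.04546412  1.46752008  0.78190642  1.24598741
 -1.24284733]
[[353.87747226   0.         316.38442763]
 [  0.         353.87747226 200.07720901]
 [  0.           0.           1.        ]] [[ 1.    -0.001 -0.     0.562]
 [-0.001 -0.955 -0.298  0.459]
 [ 0.     0.298 -0.955  0.312]
 [ 0.     0.     0.     1.   ]]
```

View pics/w_drum.png

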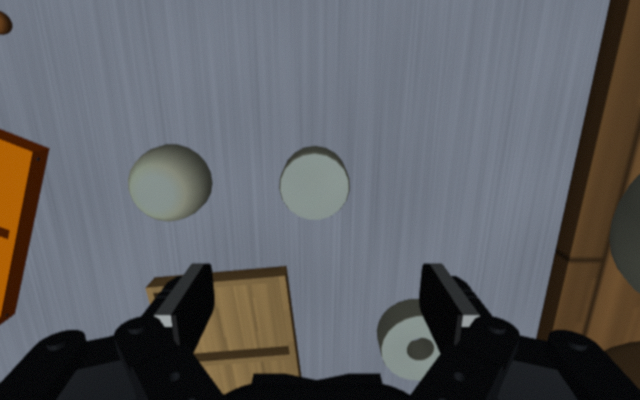

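The wrist view shows the drum clearly at (315,184), with the dome at (170,182) and the hoop at (415,340) well clear of the fingers. I'll measure from this view and pick the drum.

```bash
cat >> h.py <<'E'
def measure(name,xy,tag="a"):
    f,K,T=wrist(f"w_{name}_{tag}"); h=H[name]
    p=np.linalg.inv(T)@[*xy,h,1]; uv=(K@(p[:3]/p[2]))[:2]
    b=cv2.GaussianBlur(f,(3,3),0).astype(int)       # RGB
    m=((b[:,:,1]-b[:,:,2])>=1).astype(np.uint8)
    m=cv2.morphologyEx(m,cv2.MORPH_OPEN,np.ones((3,3)))
    n,l=cv2.connectedComponents(m); blob=l==l[int(uv[1]),int(uv[0])]
    t,_=cv2.threshold(b[:,:,1][blob].astype(np.uint8),0,255,cv2.THRESH_OTSU)
    top=cv2.morphologyEx((blob&(b[:,:,1]>t)).astype(np.uint8),cv2.MORPH_CLOSE,np.ones((7,7)))
    c=max(cv2.findContours(top,cv2.RETR_EXTERNAL,cv2.CHAIN_APPROX_NONE)[0],key=cv2.contourArea)[:,0,:].astype(float)
    ce,s,a=rect(cast(c,K,T,h)); print(name,uv.round(),ce.round(4),s.round(1),round(a,1)); return ce,s,a
def pick(xy,z,closing,zup=.15,force=30):
    r=down(closing).as_rotvec() 
    y=R.from_rotvec(read_state()["orientation"]).as_matrix()[:2,1]
    if y@[np.cos(closing),np.sin(closing)]<0: r=down(closing+np.pi).as_rotvec()
    servo_line([*xy,.11],r,rate=.2); servo_line([*xy,z],rate=.12)
    move_gripper(.02,force); s=read_state(); print("grip",s["opening"],s["grasp_force"])
    servo_line([*xy,zup],rate=.2); s=read_state(); print("lifted",s["opening"],s["force"].round(2),s["clock"])
def place(xy,z,closing,opening,zup=.15):
    go(xy,max(zup,z+.06),closing); servo_line([*xy,z+.010],rate=.15)
    print("touch",servo_line([*xy,z-.004],rate=.02,force_limit=3),read_state()["tool_pos"][2]-z)
    move_gripper(opening); servo_line([*xy,max(zup,z+.08)],rate=.2); print(read_state()["clock"])
def comp(tray,k):
    c,yaw,off={"three":((.4791,.1496),np.radians(5.41),.09),"two":((.4767,-.1516),np.radians(-6.64),.045)}[tray]
    return np.array(c)+off*k*np.array([-np.sin(yaw),np.cos(yaw)]),yaw
E
python3 - <<'E'
from h import *
ce,s,a=measure("drum",(.560,.382)); print(read_state()["force"])
if np.hypot(*(ce-[.5605,.3818]))<.006: pick(ce,.008,0.)
E
```

```text
drum [314. 190.] [0.5598 0.3844] [53.3 53.3] 45.0
[-0.23235802  0.43841721  0.03214279]
grip 0.05710092929854011 31.262510418891907
lifted 0.057246137078722406 [ 0.19  0.26 -1.68] 6.5083
```

```bash
python3 - <<'E'
from h import *
c,yaw=comp("three",1); print(c)
place(c,.013,yaw,.072)
p=(.6635,.061); go(p,.18,np.radians(0)); move_gripper(.085); measure("pyramid",p); print(read_state()["clock"],read_state()["joints"])
E
```

```text
[0.47061461 0.2391991 ]
touch True 0.00047225360008222757
9.8667
pyramid [315. 194.] [0.6641 0.0621] [42.6 43.1] 6.3
11.2417 [ 0.42372415  0.86304773 -1.07142769  1.49420055  0.77878775  1.25235503
 -0.74764968]
```

```bash
python3 - <<'E'
import cv2;cv2.imwrite("pics/wp.png",cv2.imread("pics/w_pyramid_a.png"))
E
```

```text
(no output)
```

View pics/w_pyramid_a.png

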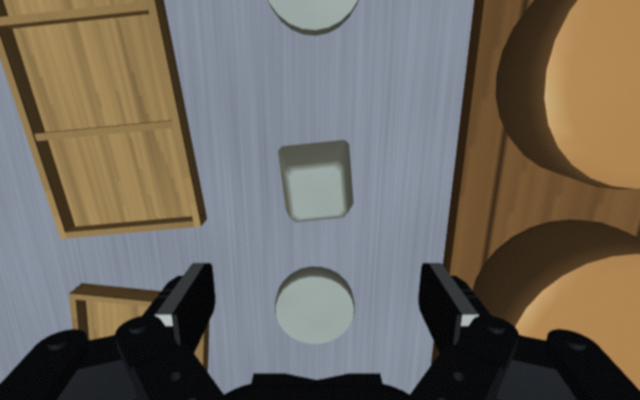

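The pyramid's top is at (317,190), turned slightly anticlockwise, which agrees with the measured 6.3°. The disc at (315,305) and the board stay clear. I'll pick and place it, then hover over the brick.

```bash
python3 - <<'E'
from h import *
pick((.6641,.0621),.016,np.radians(6.3),force=35)
s=read_state()
if s["opening"]>.04:
    c,yaw=comp("three",0); place(c,.021,yaw,.080)
    p=(.4365,-.3918); go(p,.18,np.radians(91.7)); move_gripper(.085); measure("brick",p); print(read_state()["clock"],read_state()["joints"])
E
```

```text
grip 0.055918700576536834 35.75159629806876
lifted 0.056398271200155364 [-0.49 -0.52 -3.33] 13.8917
touch True 0.0011054918651692593
17.325
brick [319. 190.] [ 0.4376 -0.3915] [88.2 42.2] 1.6
19.5667 [ 1.20445091  0.65122667 -0.85485102  1.72443001  0.56256408  1.02995602
 -1.39038489]
```

View pics/w_brick_a.png

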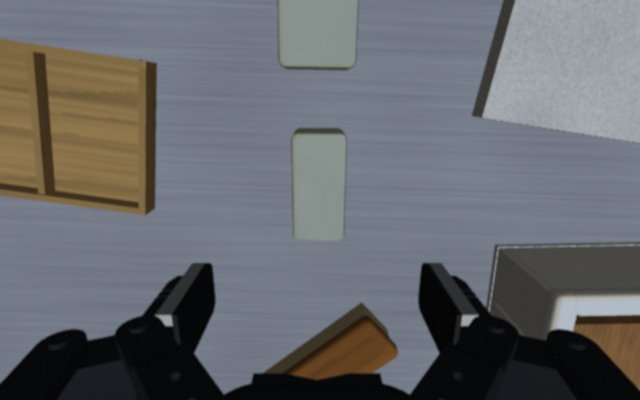

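The brick is at (319,185), standing clear, with the square above it at (317,30). The brush handle and crate are out of the finger path. I'll pick and place it, then hover over the tower.

```bash
python3 - <<'E'
from h import *
pick((.4376,-.3915),.022,np.radians(91.6),force=35)
s=read_state()
if s["opening"]>.035:
    c,yaw=comp("three",-1); place(c,.027,yaw+np.pi/2,.060)
    p=(.6568,-.210); go(p,.20,np.radians(0)); move_gripper(.085); measure("tower",p); print(read_state()["clock"],read_state()["joints"])
E
```

```text
grip 0.04330776162938898 35.90126574039459
lifted 0.04326914697594833 [ 0.94 -0.3  -2.25] 22.2083
touch True 0.00039673569707715517
26.3667
tower [318. 190.] [ 0.6564 -0.2099] [48.  48.1] 45.0
28.7167 [-0.21956911  0.80271787  0.80074432  1.46892477 -0.60796533  1.12919886
 -2.45043915]
```

View pics/w_tower_a.png

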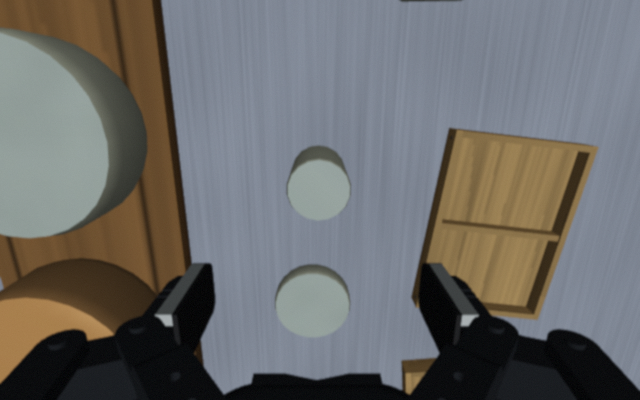

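The tower's top is at (318,190), and the disc at (312,300) is clear of the fingers, which close along x. I'll pick and place it, then hover over the square.

```bash
python3 - <<'E'
from h import *
pick((.6564,-.2099),.028,0.,force=35)
s=read_state()
if s["opening"]>.04:
    c,yaw=comp("two",1); place(c,.033,yaw,.070)
    p=(.561,-.387); go(p,.18,np.radians(0)); move_gripper(.085); measure("square",p); print(read_state()["clock"],read_state()["joints"])
E
```

```text
grip 0.05111019671437759 35.848681926727295
lifted 0.05103007263194566 [-0.6   0.43 -2.72] 31.3167
touch True 0.00039026885655037147
34.5833
square [318. 182.] [ 0.5606 -0.3878] [58.3 57. ] 0.1
36.0583 [ 0.06148972  0.8171729   0.80842511  1.51203552 -0.63728964  1.08993867
 -2.12761372]
```

View pics/w_square_a.png

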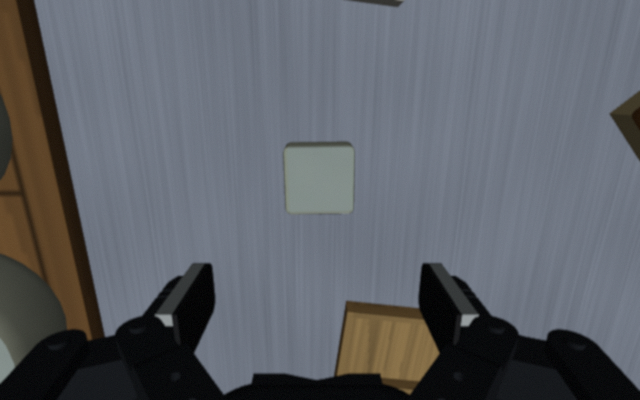

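The square is at (319,178), aligned with the world axes and clear all round. I'll pick and place it, retreat, and look at the result.

```bash
python3 - <<'E'
from h import *
pick((.5606,-.3878),.006,np.radians(0.1),force=35)
if read_state()["opening"]>.04:
    c,yaw=comp("two",-1); place(c,.011,yaw,.074)
    go((.45,-.40),.30,0.)
a=camera("top"); im=a["frame"][:,:,::-1]; b=camera("side")["frame"][:,:,::-1]; print(read_state()["clock"])
cv2.imwrite("pics/end.png",np.vstack([cv2.resize(im[80:225,145:525],(760,290),interpolation=cv2.INTER_CUBIC),cv2.resize(b[140:310,180:480],(529,300),interpolation=cv2.INTER_CUBIC).copy() if 0 else cv2.copyMakeBorder(cv2.resize(b[140:310,180:480],(529,300),interpolation=cv2.INTER_CUBIC),0,0,0,231,cv2.BORDER_CONSTANT)]))
K,T=a["K"],a["cam_to_world"]; g=cv2.GaussianBlur(a["frame"],(3,3),0).astype(int)
m=((g[:,:,0]-g[:,:,2]<8)&(g[:,:,1]-g[:,:,2]>=1)&(g[:,:,1]>100)).astype(np.uint8)
cs=[k[:,0,:].astype(float) for k in cv2.findContours(cv2.morphologyEx(m,cv2.MORPH_OPEN,np.ones((3,3))),cv2.RETR_EXTERNAL,cv2.CHAIN_APPROX_NONE)[0] if cv2.contourArea(k)>60]
for n,t,k in(("drum","three",1),("pyramid","three",0),("brick","three",-1),("tower","two",1),("square","two",-1)):
    c,yaw=comp(t,k); r=[rect(cast(q,K,T,H[n]+.005)) for q in cs]; r=min(r,key=lambda x:np.hypot(*(x[0]-c)))
    print(n,((r[0]-c)*1000).round(1),r[1].round(1),round(r[2]-np.degrees(yaw),1))
E
```

```text
grip 0.05901306967481632 38.038262128829956
lifted 0.05943433531723964 [ 0.56  1.04 -1.49] 38.8
touch True 0.00043302321993576864
42.3167
43.4167
drum [ 1.3 -3.7] [49.8 50.1] -5.2
pyramid [ 0.9 -1.8] [42.7 43.7] -0.0
brick [-2.2 -1.1] [88.5 40.1] -0.2
tower [0.2 0.5] [45.5 45.2] 6.8
square [0.1 1.3] [55.4 56.9] 90.0
```

View pics/end.png

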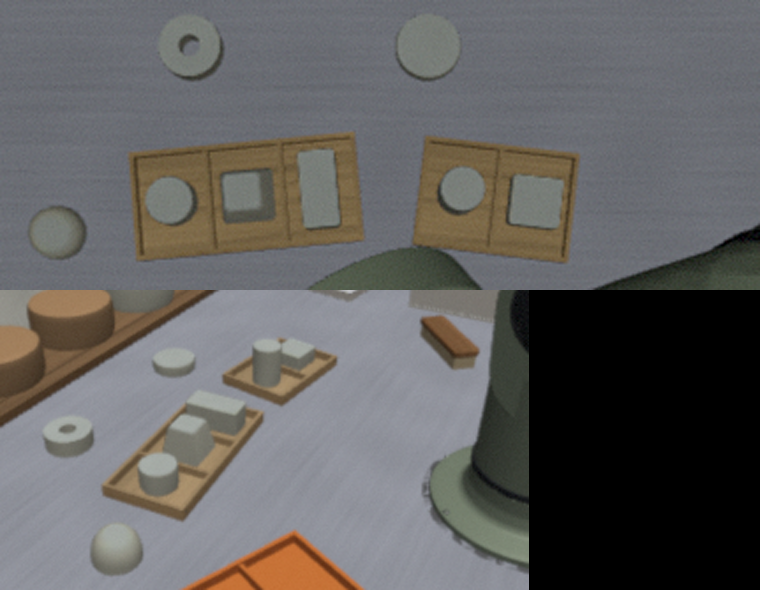

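All five cheeses are upright and within about 4 mm of their compartment centres. The dome, ring and disc haven't moved, and the arm is clear.

```bash
python3 -c "
from cell import *
print(hand_in())"
```

```text
the job is handed in; nothing more can be done
None
```

The job is handed in at about 43 s on the robot clock: all five cheeses are upright in their own compartments, within about 4 mm of centre by the top camera, and the dome, ring and disc were not touched.

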